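# Seat the three-claw drive hub on the gear head

### The arm

A 6-joint arm with a two-finger parallel gripper is mounted at the origin on a cart in front of the work surface, level with it; the furniture and walls round the work are solid. World frame = base frame: x ahead of the robot, y to its left, z up, the work surface at z = 0. Lengths are in m, angles in rad, forces in N, time in s.
With the tool pointing down it reaches from about 0.3 to 0.825 m from the base axis. Payload 5.4 kg.
Tool frame: the origin (TCP) lies on the centre line of the jaws, within the pads' length; the fingertips stand 22 mm ahead of it and the grasp point (between the pads) lies 3 mm ahead of it; z points along the fingers, y is the line along which they close (so a half turn about z gives the same grasp; the last joint's range is limited). The gripper opens to 92 mm and grips with 3 to 60 N. Pads are 20 mm wide; open, the fingers measure 128 mm over their backs; the gripper's body (75 mm by 189 mm) begins 69 mm behind the grasp point.
Start: joints at [-1.43, 0.158, 1.597, -0, 1.386, -0.21], TCP at [0.198, -0.54, 0.237] pointing down, gripper open.
Joint ranges: [-2.91, 2.91], [-0.94, 2.29], [0.18, 2.7], [-1.29, 4.43], [0.17, 2.64], [-3, 3]. Speed limits (rad/s): [2.57, 2.57, 3.14, 3.14, 3.14, 3.14].

### API

Orientations are given as a rotation vector (axis times angle).
In Python, from workcell import * gives the robot as it stands. Calls block until the motion is done:
- goto(position, orientation): joint-space move of the TCP to a pose.
- line_to(position, rot=None, max_speed=0.15): straight line of the TCP; rot=None keeps the orientation; max_speed is the mean speed in m/s.
- set_joints(angles): joint-space move.
- set_gripper(opening, newtons=None): opening from 0.0 (shut) to 1.0 (fully open); newtons is the grip in N (None keeps the last); returns when the fingers have stopped.
- hold(seconds).
- inverse_kinematics(position, orientation): joint angles nearest the present ones, or None.
- read_camera(name): name is "side" or "top"; returns a dict with "pixels" (480x640x3 uint8, blue, green, red), "fx", "fy", "cx", "cy" (pixels), "k1" (the pictures are not rectified: a ray, as slopes to the right and down, at radius r is drawn at 1 + k1 r^2 times it, then the intrinsics apply), "R" (3x3) and "t" (3): a world point X has camera coordinates R X + t. Camera axes: x right, y down, z forward; pixel columns grow to the right and rows downward; lengths in m; the calibration is good to about 2 mm. A picture is of the moment at which its call begins. There is no depth.
A pose or a line that the arm cannot do raises MotionError and nothing moves.
- job_done(): hands the job in; it is judged then, once.
Trained networks look in a picture, given as the dict that the camera call returned (one of the last four; its "shot" number tells which), for a name from the list of things; names that differ only in an ending like _2 or _b are one class to them, and where a whole thing is asked for, a point or a joint stands for the part that bears it (a point fixed in the world has none). Each returns a list of dicts, best first, with "p" (0 to 1); they miss things now and then, are a little off and sometimes report something else, mostly with a low value. They report only what shows in the picture. A call takes as long as a camera call.
- cut_out(query, picture): "region" (480x640 bool, what is visible of it).
- place_of(query, picture): "location" ([x, y, z] in m, in the coordinates of the camera as it stood for that picture, good to about 4 mm: a listed point, or the origin of a listed thing).
Readings, each from a call of its own:
- current_clock(): time.
- current_joints(): joint angles.
- current_joint_vel(): joint speeds.
- current_effort(): joint torques, N m.
- current_ee_pos(): TCP position.
- current_tool_rot(): TCP orientation.
- current_contact_force(): force on the tool from outside, world axes, zero at the start.
- current_ft_torque(): the same for the moment, N m.
- current_opening(): opening from 0.0 (shut) to 1.0 (fully open).
- current_grip_force(): force on a finger pad.
Only numpy, scipy, OpenCV 4.12 (cv2) and the standard library are available. Lean on these libraries where they do the work, as an engineer would, in place of code of your own. Each camera call takes 0.05 s, during which the arm holds its last target. There are 200 camera calls.

### The job

Put the orange three-claw hub back on the green gear head: turn it so that its claws go into the gaps between the steel claws, then push it fully home against the stiff brass plate, and let go. Leave the blue four-claw hub where it stands; it does not fit.

Things in the scene. Friction and masses are not known exactly. Their poses are not given: they have to be found in the camera images.
- orange_hub: Loose orange hub, 0.14-0.28 kg, upright: round post 36 mm in diameter, 70 mm tall, with three radial claws at its foot (16 mm wide, 16 mm high, reaching 42 mm from the axis). Grip the post from any side with the fingertips over 25 mm above the underside: seated, the steel claws stand 22 mm above it. Origin: centre of underside, z up the post, one claw along +x, others at 120 and 240 deg.
- gear_head: Green gear head fixed to the bench, 130 mm round; flat seat 34 mm above the origin; three steel claws on it, 24 to 46 mm off the axis, tops at 56 mm. Origin: centre of underside; z up; mid-gap along +x and at 120, 240 deg: the orange hub meshes when its yaw equals this yaw modulo 120 deg (play about 10 deg, 5 mm). Home, the hub's underside is on the seat, 34 mm above this origin.
- pressure_plate (a joint): Brass plate, 42 mm in diameter, on the gear head's axis between the steel claws. 0 = up, top 14 mm above the seat; 0.014 = pressed flush with the seat (starts 0 to 0.002). Moves straight down under about 10 N (0.8 N more for each 10 mm/s), does not spring back, and does not sink under the hub's weight alone; the seat under it is rigid.
- blue_hub: Loose blue hub of the same size as the orange one but with four claws at 90 degrees: does not fit, must stay. Origin: centre of the underside, one claw along +x. Round the work: a tall drawer cabinet behind the hubs (x over 0.65, y -0.32 to 0.03) and a bench vice in front (x under 0.43, y -0.06 to 0.13, under 0.2 m high); wide swings hit the cabinet.

How it is judged:
At the end, for the whole second after the job is handed in: The orange hub sits at rest and upright (within about 8 degrees) on the gear head, within 12 mm of its axis, its underside within 4 mm of the seat (so its claws lie between the steel claws), with the brass plate pressed down at least 10 mm (z of orange_hub in the frame of gear_head below 0.038 m and horizontal distance between orange_hub and gear_head below 0.012 m and angle between orange_hub's own z axis and vertical below 0.15 rad and value of joint pressure_plate above 0.01 m and linear speed of orange_hub below 0.02 m/s); the robot touches nothing.
It fails at once if the blue hub is moved by more than 30 mm (distance of blue_hub from where it was at the start of the episode above 0.03 m).
It also fails if it takes over 46 s, if anything falls off the work surface, if the arm or the gripper's body presses on something with over 40 N, if the wrist force passes 120 N, or if a joint passes its speed limit or range.

## Working session

There is one attempt and no reset: what is moved stays moved. The work goes in short steps, each a Python script; the robot and the scene stay as the last script left them, time stands still between calls to the robot, and variables do not carry over. Pictures are saved under pics/ and viewed, at most 10 in all, crops included, and the job is handed in when it is done.

```bash
mkdir -p pics; cat > h.py <<'E'
from workcell import *
import numpy as np, cv2
from scipy.spatial.transform import Rotation as Ro
def world(pic,loc): return np.array(pic["R"]).T@(np.array(loc)-np.array(pic["t"]))
def proj(pic,X):
    c=np.atleast_2d(X)@np.array(pic["R"]).T+np.array(pic["t"]); s=c[:,:2]/c[:,2:]; s=s*(1+pic["k1"]*(s**2).sum(1,keepdims=True))
    return s*[pic["fx"],pic["fy"]]+[pic["cx"],pic["cy"]]
def at_z(pic,uv,z):
    uv=np.atleast_2d(uv).astype(float); d=(uv-[pic["cx"],pic["cy"]])/[pic["fx"],pic["fy"]]; s=d.copy()
    for _ in range(20): s=d/(1+pic["k1"]*(s**2).sum(1,keepdims=True))
    R=np.array(pic["R"]); o=-R.T@np.array(pic["t"]); r=np.c_[s,np.ones(len(s))]@R
    return o+r*((z-o[2])/r[:,2])[:,None]
def down(yaw): # tool z down, tool y axis at angle yaw in the world xy
    y=np.array([np.cos(yaw),np.sin(yaw),0]); z=np.array([0,0,-1.]); return Ro.from_matrix(np.c_[np.cross(y,z),y,z]).as_rotvec()
E
python3 - <<'E'
from h import *
for n in("top","side"):
    p=read_camera(n); cv2.imwrite(f"pics/{n}1.png",p["pixels"])
    print(n,"cam at",-np.array(p["R"]).T@p["t"])
    for q in("orange_hub","gear_head","blue_hub"):
        for d in place_of(q,p)[:2]: print(q,d["p"],world(p,d["location"]).round(4),proj(p,world(p,d["location"])).round())
print(current_clock(),current_ee_pos(),current_tool_rot())
E
```

```text
top cam at [0.39498022 0.01882469 1.04440663]
orange_hub 0.85 [ 0.4646 -0.2284  0.0032] [[439. 247.]]
gear_head 0.84 [ 0.4628  0.2122 -0.0018] [[237. 245.]]
side cam at [0.334323   0.98049023 0.48585993]
orange_hub 0.57 [ 0.4647 -0.2191  0.0047] [[349. 224.]]
gear_head 0.75 [ 0.4612  0.2131 -0.0043] [[325. 315.]]
blue_hub 0.85 [ 0.5194 -0.0099  0.0008] [[315. 259.]]
0.4 [ 0.19757362 -0.53990106  0.23645451] [-3.09313309e+00 -5.48191733e-01 -2.13068684e-05]
```

View pics/top1.png

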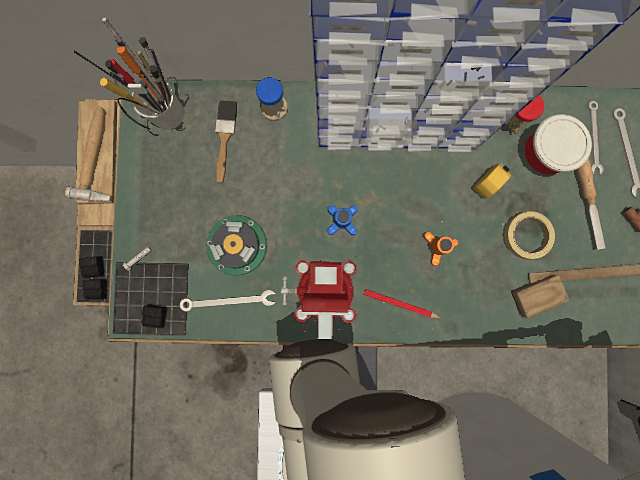

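View pics/side1.png

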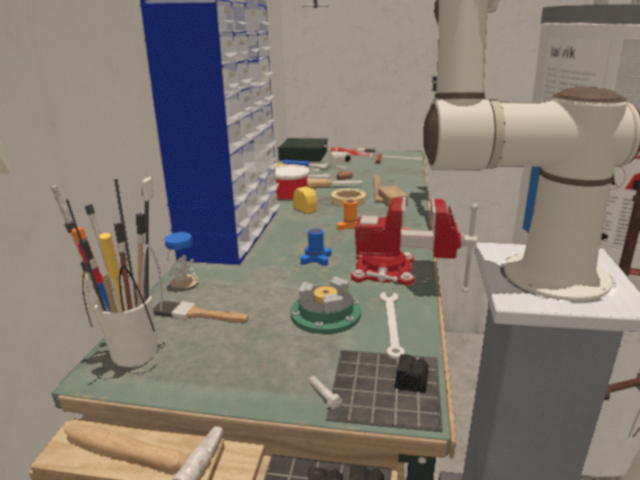

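The top view shows the orange hub at about (440,246), the gear head at (237,245) with its steel claws round it, and the blue hub at (343,219). The side view shows the vice and the cabinet. Next I'll get the yaws from rectified crops.

```bash
cat > fit.py <<'E'
from h import *
from scipy.optimize import minimize
def rect(p,c,z,half=.075,n=400):
    g=np.linspace(half,-half,n); X=np.stack(np.meshgrid(c[0]+g,c[1]+g,indexing="ij")+[np.full((n,n),z)],-1).reshape(-1,3)
    uv=proj(p,X).reshape(n,n,2).astype(np.float32); return cv2.remap(p["pixels"],uv,None,cv2.INTER_CUBIC)
def hull(m,p,P,S=8):
    P=cv2.convexHull((proj(p,P)*S).astype(np.float32)).astype(np.int32); cv2.fillPoly(m,[P-off*S],1)
def hubmask(p,x,y,yaw,z0=0,S=8):
    m=np.zeros((80*S,80*S),np.uint8); a=np.linspace(0,2*np.pi,40)
    cy=[np.c_[x+.018*np.cos(a),y+.018*np.sin(a),0*a+z0+z] for z in(0,.07)]; hull(m,p,np.vstack(cy),S)
    for k in range(3):
        t=yaw+k*2*np.pi/3; d=np.array([np.cos(t),np.sin(t)]); e=np.array([-d[1],d[0]])
        hull(m,p,np.array([[*(np.array([x,y])+r*d+s*e),z0+z] for r in(0,.042) for s in(-.008,.008) for z in(0,.016)]),S)
    return cv2.resize(m.astype(np.float32),(80,80),interpolation=cv2.INTER_AREA)
def fithub(p,x,y,z0=0):
    global off
    off=np.round(proj(p,[x,y,z0+.03])[0]).astype(int)-40
    b=cv2.GaussianBlur(p["pixels"],(1,1),0)[off[1]:off[1]+80,off[0]:off[0]+80]; h=cv2.cvtColor(b,cv2.COLOR_BGR2HSV)
    obs=((h[...,0]>4)&(h[...,0]<22)&(h[...,1]>150)&(h[...,2]>60)).astype(np.float32)
    f=lambda q:np.abs(hubmask(p,q[0],q[1],q[2]*10,z0)-obs).sum()
    best=min((minimize(f,[x,y,w/10],method="Nelder-Mead",options=dict(initial_simplex=np.array([[x,y,w/10],[x+.006,y,w/10],[x,y+.006,w/10],[x,y,w/10+.02]]))) for w in np.arange(0,2.09,.35)),key=lambda r:r.fun)
    return best.x[0],best.x[1],np.degrees(best.x[2]*10)%120,best.fun,obs.sum()
E
python3 - <<'E'
from fit import *
p=read_camera("top")
print(fithub(p,.464,-.226))
g=rect(p,(.4625,.2125),.056); o=rect(p,(.4645,-.226),.016)
cv2.imwrite("pics/rect.png",np.hstack([g,o]))
E
```

```text
(np.float64(0.46436056008468374), np.float64(-0.22688312665725752), np.float64(45.02413161965116), np.float64(192.234375), np.float32(429.0))Traceback (most recent call last):
  File "<stdin>", line 4, in <module>
  File "fit.py", line 4, in rect
    g=np.linspace(half,-half,n); X=np.stack(np.meshgrid(c[0]+g,c[1]+g,indexing="ij")+[np.full((n,n),z)],-1).reshape(-1,3)
                                            ~~~~~~~~~~~~~~~~~~~~~~~~~~~~~~~~~~~~~~~~^~~~~~~~~~~~~~~~~~~
TypeError: can only concatenate tuple (not "list") to tuple
```

```bash
sed -i 's/+\[np.full((n,n),z)\],-1)/+(np.full((n,n),z),),-1)/' fit.py
python3 - <<'E'
from fit import *
import fit
p=read_camera("top")
g=rect(p,(.4625,.2125),.056); o=rect(p,(.4645,-.226),.016)
r=fithub(p,.464,-.226); m=hubmask(p,r[0],r[1],np.radians(r[2]))
f=fit.off; c=p["pixels"][f[1]:f[1]+80,f[0]:f[0]+80].copy(); c2=c.copy(); c2[cv2.Canny((m*255).astype(np.uint8),50,150)>0]=(255,0,255)
reg=[d["region"] for d in cut_out("orange_hub",p)]; print(len(reg),[x.sum() for x in reg], m.sum())
c3=c.copy(); c3[~reg[0][f[1]:f[1]+80,f[0]:f[0]+80]]//=3
row2=cv2.resize(np.hstack([c2,c3,c])[20:60],(800,133),interpolation=cv2.INTER_NEAREST)
cv2.imwrite("pics/rect.png",np.vstack([np.hstack([g,o]),row2]))
E
```

```text
1 [np.int64(531)] 612.5
```

View pics/rect.png

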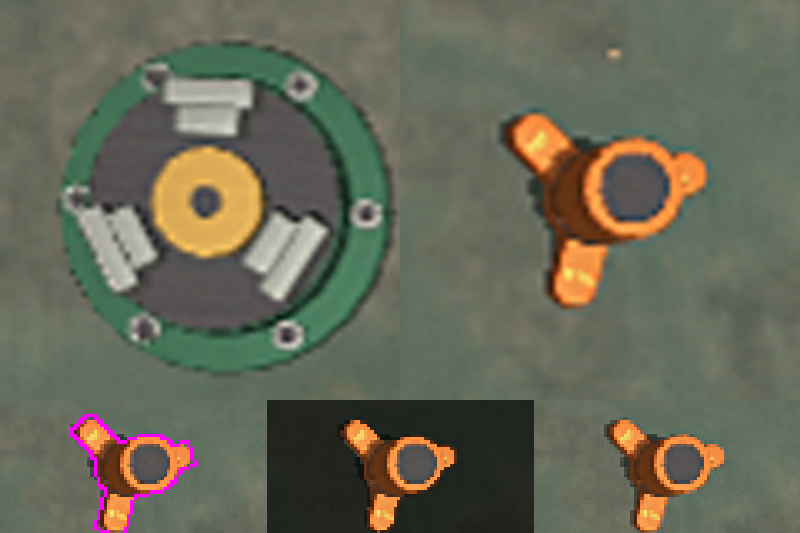

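The fit outline matches the orange hub, giving yaw ≈45°. The steel claws centre on (205,203) in the rectified crop, with directions about -2° mod 120. So the gap yaw is ≈58° and the axis is near (0.4613, 0.211), and the hub needs a turn of about +13°.

```bash
python3 - <<'E'
from h import *
P=np.array([.4645,-.2268]); G=np.array([.4615,.2112]); D=np.radians(12.8)
for base in np.radians([0,180,20,-160]):
    for nm,c,z,w in(("pick",P,.056,base),("over",G,.3,base+D),("place",G,.090,base+D)):
        q=inverse_kinematics([*c,z],down(w)); print(np.degrees(base).round(),nm,None if q is None else np.round(q,2))
print(current_clock())
E
```

```text
0.0 pick [-0.69  0.23  1.9  -0.    1.01 -0.69]
0.0 over [ 0.19 -0.06  1.69 -0.    1.5  -0.03]
0.0 place [ 0.19  0.15  1.91 -0.    1.07 -0.03]
180.0 pick [-0.69  0.23  1.9   0.    1.01  2.45]
180.0 over None
180.0 place None
20.0 pick [-0.69  0.23  1.9  -0.    1.01 -1.04]
20.0 over [ 0.19 -0.06  1.69 -0.    1.5  -0.38]
20.0 place [ 0.19  0.15  1.91 -0.    1.07 -0.38]
-160.0 pick [-0.69  0.23  1.9  -0.    1.01  2.1 ]
-160.0 over [ 0.19 -0.06  1.69 -0.    1.5   2.76]
-160.0 place [ 0.19  0.15  1.91 -0.    1.07  2.76]
0.55
```

```bash
python3 - <<'E'
from fit import *
P=[.4645,-.2268]; w=np.radians(-6.4)
set_gripper(1.0)
goto([*P,.18],down(w)); line_to([*P,.056],max_speed=.12)
set_gripper(0.0,50); print(current_opening(),current_grip_force(),current_ee_pos())
line_to([*P,.30],max_speed=.2); print(current_opening(),current_contact_force(),current_clock())
a=read_camera("top"); b=read_camera("side")
for p in(a,b):
    for d in place_of("orange_hub",p)[:1]: print(d["p"],world(p,d["location"]).round(4))
im=[]
for p in(a,b):
    u=proj(p,[*P,.28])[0].astype(int); x=np.clip(u[0]-70,0,500); y=np.clip(u[1]-70,0,340); im.append(cv2.resize(p["pixels"][y:y+140,x:x+140],(400,400),interpolation=cv2.INTER_CUBIC))
cv2.imwrite("pics/lift.png",np.hstack(im))
E
```

```text
0.3839641638976707 50.00011324882507 [ 0.46435488 -0.22676096  0.05593874]
0.38465024003348375 [-0.22532597  0.1522906  -2.64874528] 5.7417
0.61 [ 0.469  -0.226   0.2416]
0.57 [ 0.4622 -0.2204  0.2453]
```

View pics/lift.png

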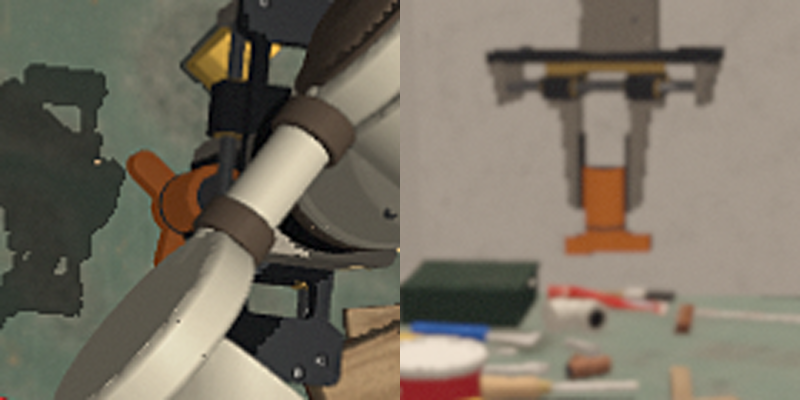

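The hub is held upright; the right half shows it centred between the fingers with its claws level. I'll carry it over, then lower it to just above the steel claws and look again.

```bash
python3 - <<'E'
from fit import *
G=[.4615,.2112]; w=np.radians(6.4)
line_to([*G,.30],down(w),max_speed=.2); print(current_clock(),current_contact_force())
line_to([*G,.117],max_speed=.15); print(current_ee_pos(),current_contact_force(),current_clock())
a=read_camera("top"); b=read_camera("side")
for p in(a,b):
  for q in("orange_hub","gear_head"):
    for d in place_of(q,p)[:1]: print(q,d["p"],world(p,d["location"]).round(4))
im=[]
for p in(a,b):
    u=proj(p,[*G,.06])[0].astype(int); im.append(cv2.resize(p["pixels"][u[1]-50:u[1]+50,u[0]-50:u[0]+50],(400,400),interpolation=cv2.INTER_CUBIC))
cv2.imwrite("pics/over.png",np.hstack(im))
E
```

```text
8.2833 [ 0.5221556   0.29976339 -2.3052043 ]
[0.46228357 0.2113733  0.11799669] [ 0.05297375 -0.02455941 -2.74321835] 9.65
orange_hub 0.52 [0.4668 0.2087 0.0641]
gear_head 0.73 [ 0.4606  0.211  -0.0013]
orange_hub 0.92 [0.4589 0.2174 0.0637]
gear_head 0.64 [ 0.4635  0.2155 -0.0015]
```

View pics/over.png

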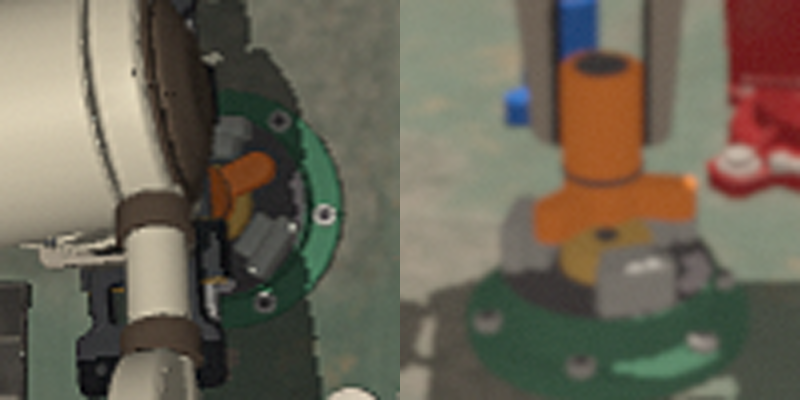

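In the top view the visible orange claw at (260,168) points between the two steel claws at (232,130) and (265,240). In the side view the hub sits upright above the brass plate. I'll lower it with force checks.

```bash
python3 - <<'E'
from fit import *
G=[.4615,.2112]; z=.117
while z>.0875:
    z-=.003; line_to([*G,z],max_speed=.02)
    f=current_contact_force(); e=current_ee_pos(); print(round(z,4),e.round(4) if hasattr(e,'round') else e,np.round(f,1),np.round(current_ft_torque(),2),round(current_clock(),2))
    if abs(f[2]+2.5)>30 or np.hypot(f[0],f[1])>12: break
b=read_camera("side"); u=proj(b,[*G,.06])[0].astype(int)
cv2.imwrite("pics/dn.png",cv2.resize(b["pixels"][u[1]-50:u[1]+50,u[0]-50:u[0]+50],(400,400),interpolation=cv2.INTER_CUBIC))
E
```

```text
0.114 [0.4613 0.2112 0.1137] [ 0.2  0.6 -2.2] [-0.05 -0.02 -0.  ] 10.25
0.111 [0.4613 0.2112 0.1108] [ 0.3  0.5 -2.7] [-0.06 -0.14 -0.02] 10.55
0.108 [0.4613 0.2111 0.1078] [ 0.3  0.4 -3. ] [-0.02 -0.06 -0.04] 10.85
0.105 [0.4613 0.2112 0.1048] [-0.1 -0.8 -2.2] [ 0.04 -0.08 -0.02] 11.15
0.102 [0.462  0.2113 0.1025] [-0.9  0.2  3.1] [-0.    0.14 -0.07] 11.45
0.099 [0.462  0.2113 0.0999] [-1.9 -0.3  5.8] [-0.09  0.32 -0.01] 11.75
0.096 [0.462  0.2113 0.0969] [-2.   0.   6.1] [-0.16  0.33  0.02] 12.05
0.093 [0.462  0.2113 0.0939] [-2.2  0.2  5.7] [-0.15  0.41 -0.01] 12.35
0.09 [0.462  0.2113 0.0909] [-1.7  0.   5.8] [-0.06  0.4  -0.03] 12.65
0.087 [0.4621 0.2113 0.0898] [-9.  -3.1 21.6] [-0.42  1.66 -0.03] 12.95
```

View pics/dn.png

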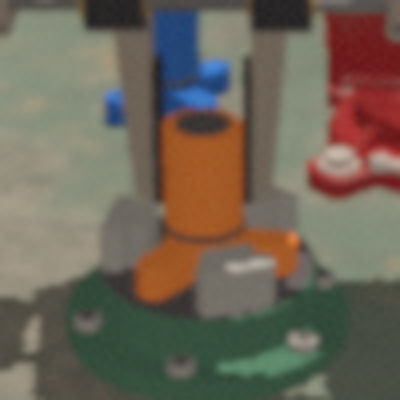

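The hub bottomed at TCP z 0.0898, which is the seat height to within 1 mm, and the force rose there. The picture shows its claws down between the steel claws. Now I'll release and retreat.

```bash
python3 - <<'E'
from fit import *
G=[.4615,.2112]
line_to([*G,.0895],max_speed=.02); set_gripper(1.0)
line_to([*G,.25],max_speed=.12); hold(.5)
print(current_contact_force(),current_clock(),current_opening())
goto([.30,.40,.30],down(np.radians(30))) if inverse_kinematics([.30,.40,.30],down(np.radians(30))) is not None else None
a=read_camera("top"); b=read_camera("side"); im=[]
for p in(a,b):
  for q in("orange_hub","gear_head","blue_hub"):
    for d in place_of(q,p)[:1]: print(q,d["p"],world(p,d["location"]).round(4))
  u=proj(p,[*G,.06])[0].astype(int); im.append(cv2.resize(p["pixels"][u[1]-50:u[1]+50,u[0]-50:u[0]+50],(400,400),interpolation=cv2.INTER_CUBIC))
print("fit seated",fithub(a,.4615,.2112,.034))
cv2.imwrite("pics/fin.png",np.hstack(im))
E
```

```text
[-0.30002072  0.05305063  0.15370576] 16.2083 0.9958593659187137
orange_hub 0.76 [0.4666 0.2113 0.0341]
gear_head 0.83 [ 0.4615  0.2131 -0.0017]
orange_hub 0.98 [0.463  0.2164 0.0353]
gear_head 0.73 [ 0.4631  0.2154 -0.0032]
blue_hub 0.69 [ 0.5172 -0.0131 -0.0031]
fit seated (np.float64(0.46213754961292436), np.float64(0.21159316436774434), np.float64(58.22573654222926), np.float64(190.546875), np.float32(449.0))
```

View pics/fin.png

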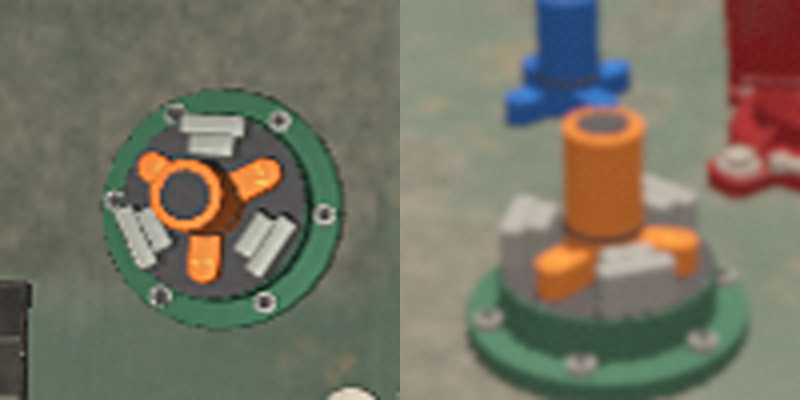

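Both views show the hub upright, with its claws at (262,175), (203,258) and (152,165) in the top view lying in the gaps on the seat. The blue hub hasn't moved, so I'm handing the job in.

```bash
python3 -c "
from workcell import *
print(job_done())"
```

```text
the job is handed in; nothing more can be done
None
```

The orange hub is back on the green gear head, meshed between the steel claws, pushed home and released; the blue hub was left where it stood, and the job is handed in (the judge's result was not shown).

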